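Set up the finishing turntable with a batch of door pulls

TASK

Get the finishing turntable ready: lift the wax pot off it by its handle and stand it on the round cork pad, then stand every door pull from the bench upright on the turntable plate, feet flat on the plate inside its lip and not on one another. Then swing the lock collar's handle round to the white locked mark, and after that take the scanner from its rest, aim it square at the middle of the ticket from about 9 cm and hold it steady for two seconds, and lay it back in its rest the way it lay. Leave the oil can, the jar and the shallow tin alone.

Things in the scene. Friction and masses are not known exactly. Their poses are not given: they have to be found in the camera images.
- plate_centre (a point): Centre of the upper face of the turntable's round steel plate: diameter 252 mm, 10 mm thick, upper face 55 mm above the bench, with a thin upright lip all round that rises 10 mm above the face (240 mm across inside); the stand is fixed and the plate does not turn under the work. z up; axes turn with the stand.
- lock_mark (a point): White-tipped locked mark: a low (12 mm) tongue on the stand's foot, 155 mm out from the turntable's axis. The collar is locked when its handle stands right over this mark.
- collar (a joint): Angle of the lock collar (rad) about the turntable's vertical axis, counter-clockwise from above positive; released 0 to 0.3, handle over the locked mark at 1.10, end stop 1.35. It stays where it is left; about 2 N at the handle moves it.
- collar_grip (a point): Point to grip on the collar's handle: an upright black round post, 18 mm diameter, from 30 to 102 mm above the bench, 155 mm out from the turntable's axis (29 mm outside the plate); this point is 85 mm above the bench. It moves on a circle with the collar, which carries it on a 10 mm thick arm beneath the plate.
- pot_handle (a point): Middle of the pot's rigid handle bar: a wooden bar along the pot's own y, 94 mm long, 16 mm wide (pot's x), 14 mm high, 150 mm above the pot's underside and 33 mm clear above the lid. Wire uprights at both ends (y = +-46 mm).
- pot_centre (a point): Centre of the lidded aluminium wax pot, half-way up its body (55 mm above its underside); body diameter 104 mm (lid 110 mm), 110 mm high, about 0.6 kg. Starts on the turntable plate.
- pad: Round cork pad fixed to the bench, diameter 190 mm, 5 mm thick; origin at the centre of its underside. The pot's place.
- ticket: Small board on the bench bearing the job ticket; origin at the centre of its underside. Its own +x points horizontally away from the side one reads it from. The ticket face leans back 45 degrees: it looks along (-x, +z) of the board in equal parts.
- ticket_centre (a point): Middle of the ticket (80 mm square, a dark bar pattern on white), 51 mm above the bench; the board's axes.
- scanner_grip (a point): Middle of the scanner's straight handle: box 130 mm long (scanner x), 32 mm wide (y), 30 mm high (z), about 0.2 kg; this point is 8 mm ahead of the handle's middle, 15 mm above its underside. At the +x end a black head (50 x 40 x 32 mm) is bent 45 degrees down; it reads forward and down, along (+x, -z) in equal parts.
- scanner_nose (a point): Centre of the scanner's window, at (84.7, 0, -20.7) mm from scanner_grip in the scanner's axes; it reads best 90 mm out from the window along the reading direction, which is at (148.3, 0, -84.3) mm from scanner_grip. Aim with the handle level, its x along the board's x and that reading point on ticket_centre.
- rest: Scanner rest fixed to the bench: two saddles at x = +-45 mm, each 16 mm thick, with 74 mm free between them, seats 45 mm above the bench, slot 38 mm wide between lips that rise 10 mm above the seats; origin at the centre of its underside, x along the scanner, whose head points to +x.
- rest_seat (a point): Where scanner_grip is when the scanner lies in its rest: 60 mm above the bench.
- oil: Bystander: red can, diameter 52 mm, 100 mm high; origin at the centre of its underside.
- jar: Bystander: jar, diameter 68 mm, 90 mm high; origin at the centre of its underside.
- tin: Bystander: shallow round aluminium bowl, diameter 110 mm, 40 mm high; origin at the centre of its underside.
- pull1_bow (a point): Middle of the bow bar of a forged black-iron door pull (one of up to four alike; None if absent). Foot plate 92 x 38 x 7 mm; the bow, a 13 mm round bar along the pull's x, straight for 56 mm, lies 44 mm above the underside; whole height 51 mm, about 0.25 kg; z up when it stands.
- pull2_bow (a point): The same for another door pull, like pull1.
- pull3_bow (a point): The same for another door pull, like pull1.
- pull4_bow (a point): The same for another door pull, like pull1.
Mind the look-alikes: they are no part of the job. What is shaped like the part that bears scanner_grip but turquoise is not meant.

How it is judged:
On the way, in this order (a step that is already met when the one before it is completed fails the run):
1. the wax pot stands upright on the cork pad, let go (horizontal distance between pot_centre and pad below 0.045 m and height (world z) of pot_centre below 0.068 m and angle between pot_centre's own z axis and vertical below 0.1 rad and linear speed of pot below 0.03 m/s and contact force between the fingers and pot below 0.3 N), for 0.3 s.
2. all door pulls stand on the turntable plate, let go (horizontal distance between each of pull1_bow, pull2_bow, pull3_bow, pull4_bow and plate_centre below 0.095 m and z of pull1_bow in the frame of plate_centre between 0.036 and 0.052 m and angle between each of pull1_bow, pull2_bow, pull3_bow, pull4_bow's own z axis and vertical below 0.12 rad and linear speed of each of pull1, pull2, pull3, pull4 below 0.03 m/s and contact force between the fingers and pull1 below 0.3 N and z of pull2_bow in the frame of plate_centre between 0.036 and 0.052 m and contact force between the fingers and pull2 below 0.3 N and z of pull3_bow in the frame of plate_centre between 0.036 and 0.052 m and contact force between the fingers and pull3 below 0.3 N and z of pull4_bow in the frame of plate_centre between 0.036 and 0.052 m and contact force between the fingers and pull4 below 0.3 N), for 0.3 s.
3. the collar's handle is at the locked mark (value of joint collar between 1 and 1.2 rad), for 0.2 s.
4. the scanner is aimed at the ticket and held steady for a second (x of scanner_nose in the frame of ticket_centre between -0.09 and -0.04 m and y of scanner_nose in the frame of ticket_centre between -0.03 and 0.03 m and z of scanner_nose in the frame of ticket_centre between 0.04 and 0.09 m and angle between the x axis of scanner_grip and the x axis of ticket, either way round below 0.3 rad and angle between scanner_grip's own z axis and vertical below 0.25 rad and linear speed of scanner below 0.03 m/s), for 1 s.
At the end, for the whole second after the job is handed in: Pot upright on the cork pad (centres within 45 mm), every pull upright on the plate (middle within 95 mm of its centre), collar within 0.1 rad of the locked mark, scanner in its rest within 20 mm and 0.15 rad; all let go and at rest (all of step 1 and all of step 2 and all of step 3 and distance between scanner_grip and rest_seat below 0.02 m and x of scanner_nose in the frame of rest above 0.06 m and angle between the x axis of scanner_grip and the x axis of rest, either way round below 0.15 rad and angle between scanner_grip's own z axis and vertical below 0.12 rad and linear speed of scanner below 0.03 m/s and contact force between the fingers and scanner below 0.3 N); the robot touches nothing.
It fails at once if the oil can, the jar or the tin is moved by more than 30 mm (distance of any of oil, jar, tin from where it was at the start of the episode above 0.03 m).
It fails at once if the pot is tipped over (angle between pot_centre's own z axis and vertical above 0.7 rad).
Of pull1, pull2, pull3, pull4 only 2 to 4 are there at a start; the rules pass over those that are not, and their reading is None.
At some moment in a run one of pot, pull1, pull2, pull3, pull4 may be knocked a few centimetres aside while the robot is not near it.
It also fails if it takes over 210 s, if anything falls off the work surface, if the arm or the gripper's body presses on something with over 40 N, if the wrist force passes 120 N, or if a joint passes its speed limit or range.

ROBOT

A 6-joint arm with a two-finger parallel gripper is mounted at the origin on the work surface. World frame = base frame: x ahead of the robot, y to its left, z up, the work surface at z = 0. Lengths are in m, angles in rad, forces in N, time in s.
With the tool pointing down it reaches from about 0.275 to 0.75 m from the base axis. Payload 10.2 kg.
Tool frame: the origin (TCP) lies midway between the tips of the shut fingers; the grasp point (between the pads) lies 19 mm behind it (env.hold_point_z is the distance from the TCP to the grasp point, in m); z points along the fingers, y is the line along which they close (so a half turn about z gives the same grasp; the last joint's range is limited). The gripper opens to 85 mm and grips with 20 to 120 N. Pads are 22 mm wide; open, the fingers measure 114 mm over their backs; the gripper's body (76 mm by 85 mm) begins 54 mm behind the grasp point. The pads swing forward as they close: fully open they stand 13 mm farther back than shut.
Start: joints at [-1.369, 0.313, 1.498, -0, 1.331, -0.223], TCP at [0.216, -0.478, 0.231] pointing down, gripper open.
Joint ranges: [-2.94, 2.94], [-0.97, 2.17], [0.19, 2.56], [-1.23, 4.37], [0.02, 3.11], [-2.88, 2.88]. Speed limits (rad/s): [2.39, 2.39, 3.01, 3.14, 3.14, 3.14].

INTERFACE

Orientations are given as a unit quaternion [x, y, z, w].
In Python, from bench import env, kinematics, monitor, eyes, job gives the robot as it stands. The module is installed in compiled form; this text tells all that it offers. Calls block until the motion is done:
- env.reach(position, orientation): joint-space move of the TCP to a pose.
- env.movel(position, velocity=0.15, frame=None, guard=None): straight line of the TCP; frame=None keeps the orientation; velocity is the mean speed in m/s. With guard (N) it stops when the force on the tool has changed by that much, and returns True; else False.
- env.set_joints(angles): joint-space move.
- env.release() and env.close_gripper(effort=None): open the fingers fully, or close them until they stop; effort is the grip in N (None keeps the last).
- env.hold(seconds).
- kinematics.ik(position, orientation): joint angles nearest the present ones, or None.
- monitor.sense(): the state.
- eyes.grab_frame(name): name is "scene" or "top" or "wrist"; returns a dict with "frame" (420x560x3 uint8, red, green, blue), "mtx" (3x3 intrinsics, pixels), "k1" (the pictures are not rectified: a ray, as slopes to the right and down, at radius r is drawn at 1 + k1 r^2 times it, then the intrinsics apply), "view" (4x4, takes a point from world to camera coordinates). Camera axes: x right, y down, z forward; pixel columns grow to the right and rows downward; lengths in m; the calibration is good to about 2 mm. A picture is of the moment at which its call begins. There is no depth.
A pose or a line that the arm cannot do raises env.MotionError and nothing moves.
- job.hand_in(): hands the job in; it is judged then, once.
The state is a dict: "clock": time; "joints": joint angles; "qvel": joint speeds; "joint_efforts": joint torques, N m; "position": TCP position; "ee_rot": TCP orientation; "contact_force": force on the tool from outside, world axes, zero at the start; "ft_torque": the same for the moment, N m; "finger_gap": opening from 0.0 (shut) to 1.0 (fully open); "gripper_force": force on a finger pad.
Only numpy, scipy, OpenCV 4.12 (cv2) and the standard library are available. Lean on these libraries where they do the work, as an engineer would, in place of code of your own. Each camera call takes 0.05 s, during which the arm holds its last target. There are 200 camera calls.

## Working session

There is one attempt and no reset: what is moved stays moved. The work goes in short steps, each a Python script; the robot and the scene stay as the last script left them, time stands still between calls to the robot, and variables do not carry over. Pictures are saved under pics/ and viewed, at most 14 in all, crops included, and the job is handed in when it is done.

```bash
mkdir -p pics; ls
cat > h.py <<'E'
import numpy as np, cv2
from bench import env, kinematics, monitor, eyes, job
from scipy.spatial.transform import Rotation as R
def grab(n,save=None):
    f=eyes.grab_frame(n)
    if save: cv2.imwrite('pics/'+save,f['frame'][:,:,::-1])
    return f
def ray(f,px):
    K=np.array(f['mtx']);k=f['k1'];V=np.array(f['view'])
    d=np.array([(px[0]-K[0,2])/K[0,0],(px[1]-K[1,2])/K[1,1]]);u=d.copy()
    for _ in range(30): u=d/(1+k*(u@u))
    r=V[:3,:3].T@np.array([u[0],u[1],1]); c=-V[:3,:3].T@V[:3,3]
    return c,r
def onz(f,px,z):
    c,r=ray(f,px); return c+r*(z-c[2])/r[2]
def proj(f,p):
    K=np.array(f['mtx']);V=np.array(f['view']);q=V[:3,:3]@np.array(p)+V[:3,3]
    u=q[:2]/q[2];u=u*(1+f['k1']*(u@u));return np.array([K[0,0]*u[0]+K[0,2],K[1,1]*u[1]+K[1,2]])
def down(yaw):  # tool z down, tool y at world angle yaw (mod pi)
    y=np.array([np.cos(yaw),np.sin(yaw),0]);z=np.array([0,0,-1.]);x=np.cross(y,z)
    return R.from_matrix(np.c_[x,y,z]).as_quat()
E
python3 - <<'E'
from h import *
for n in("scene","top"):
    f=grab(n,n+'0.png');print(n,np.round(f['mtx'],1).tolist(),f['k1'],np.round(f['view'],3).tolist())
print(env.hold_point_z,monitor.sense())
E
```

```text
pics
scene [[416.9, 0.0, 277.9], [0.0, 416.9, 212.5], [0.0, 0.0, 1.0]] -0.02048794369530677 [[0.431, 0.902, 0.016, -0.19], [0.584, -0.265, -0.768, -0.178], [-0.688, 0.34, -0.641, 1.597], [0.0, 0.0, 0.0, 1.0]]
top [[518.7, 0.0, 288.8], [0.0, 518.7, 212.4], [0.0, 0.0, 1.0]] -0.20203634886759056 [[0.025, -0.999, 0.02, -0.064], [-0.981, -0.029, -0.193, 0.523], [0.194, -0.015, -0.981, 1.507], [0.0, 0.0, 0.0, 1.0]]
0.0187 {'clock': 0.1, 'joints': array([-1.36939348e+00,  3.13396120e-01,  1.49831876e+00, -2.80914282e-05,
        1.33098522e+00, -2.23389891e-01]), 'qvel': array([ 2.48573680e-04,  4.02392058e-05, -2.48435310e-03, -7.25559575e-05,
        6.51644692e-04,  9.82486330e-05]), 'joint_efforts': array([ 1.50924134e-03, -4.12893319e+01, -2.60147595e+01, -2.19423232e-04,
        2.95556143e-03,  2.08606252e-05]), 'position': array([ 0.21631311, -0.47813334,  0.23080718]), 'ee_rot': array([ 9.77527705e-01,  2.10806260e-01, -7.55388306e-06, -5.53836449e-04]), 'contact_force': array([ 0.18162649,  0.34012574, -0.4519291 ]), 'ft_torque': array([2.15317669e-02, 8.07931588e-05, 6.20225978e-02]), 'gripper_force': 0.0, 'finger_gap': 1.0013665304967465}
```

View pics/top0.png

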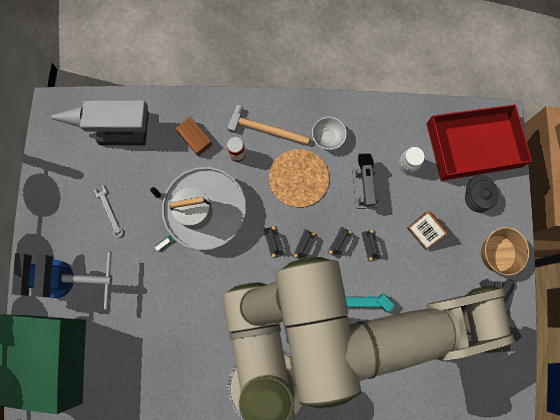

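View pics/scene0.png

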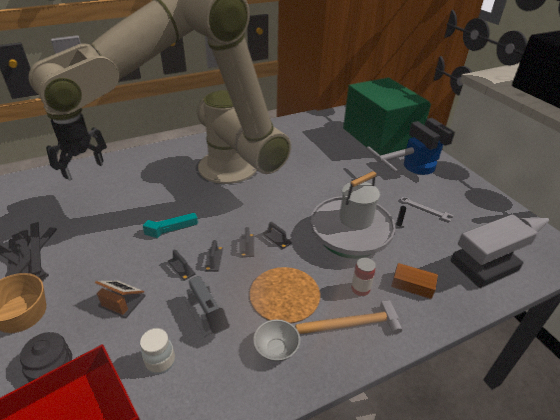

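The top view shows these objects:
- Turntable at about (204,208), with the pot handle bar at (188,202), the collar post at (156,192) and the mark at (164,243).
- Cork pad at (299,178).
- Four pulls at (274,241), (304,243), (341,241) and (371,245).
- Bystanders: oil can (235,148), tin (329,133) and jar (412,158).

The scanner could be the grey one in its rest at (366,182) or the turquoise one at (370,301). I choose the grey one. Next I'll check it in a close crop.

Run:
```python
from h import *
f=grab('top');im=f['frame'][:,:,::-1]
cv2.imwrite('pics/c1.png',cv2.resize(im[140:270,140:280],None,fx=4.4,fy=4.4,interpolation=cv2.INTER_CUBIC)[:600])
cv2.imwrite('pics/c2.png',cv2.resize(im[145:270,260:450],None,fx=4.2,fy=4.2,interpolation=cv2.INTER_CUBIC)[:600])
hsv=cv2.cvtColor(im,cv2.COLOR_BGR2HSV)
m=cv2.inRange(hsv,(8,90,90),(22,255,255));m[:, :255]=0;m[:,345:]=0;m[:140]=0;m[220:]=0
c=max(cv2.findContours(m,0,2)[0],key=cv2.contourArea);(u,r)=cv2.minEnclosingCircle(c);print('pad',u,r,onz(f,u,.005),np.linalg.norm(onz(f,(u[0]+r,u[1]),.005)-onz(f,u,.005)))
```

```text
pad (298.578125, 177.529296875) 30.125118255615234 [ 0.64654866 -0.07863039  0.005     ] 0.09498889306715107
```

View pics/c1.png

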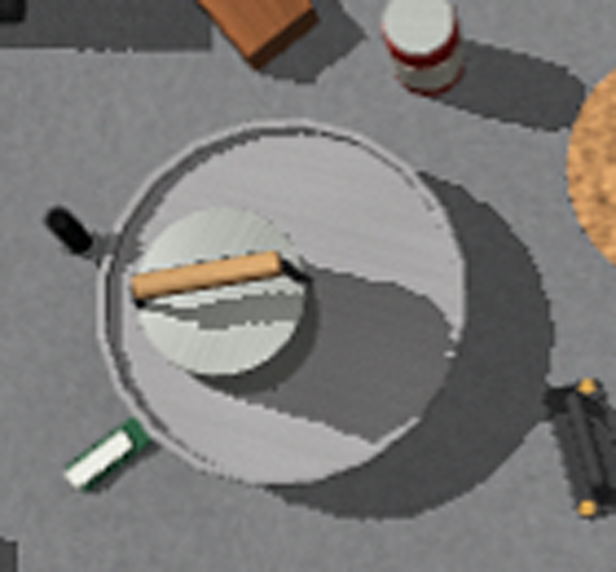

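View pics/c2.png

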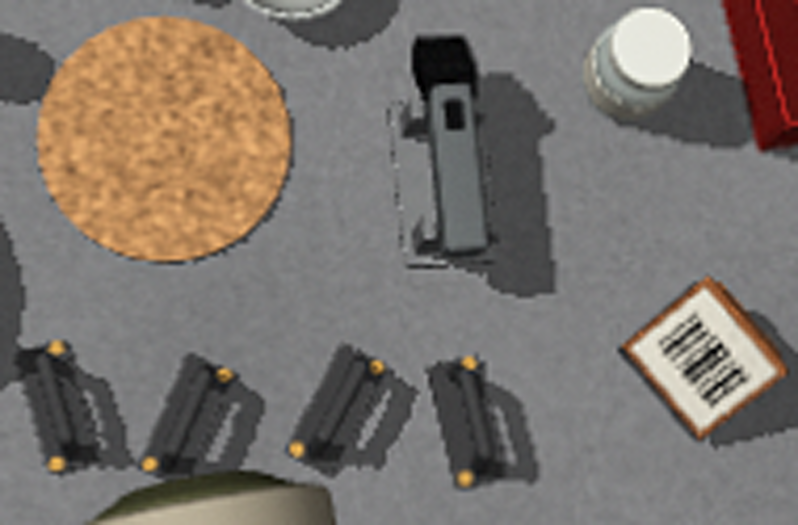

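The crops settle the choice: the grey scanner lies in the two-saddle rest with its head towards +x, so it is the right one. All four pulls are upright with brass screws. The ticket is at about (428,230), the white mark at (163,244) and the post top at (154,189). Now I'll turn these into positions and go above the pot.

```bash
cat >> h.py <<'E'
def hs(f): return cv2.cvtColor(np.ascontiguousarray(f['frame']),cv2.COLOR_RGB2HSV)
def bar(f,box):
    m=cv2.inRange(hs(f),(8,90,90),(22,255,255));k=np.zeros_like(m);x0,y0,x1,y1=box;k[y0:y1,x0:x1]=m[y0:y1,x0:x1]
    c=max(cv2.findContours(k,0,1)[0],key=cv2.contourArea);return cv2.minAreaRect(c)
def tri(f,p,g,q):
    a,r=ray(f,p);b,s=ray(g,q);r=r/np.linalg.norm(r);s=s/np.linalg.norm(s)
    t=np.linalg.lstsq(np.c_[r,-s],b-a,rcond=None)[0];A=a+r*t[0];B=b+s*t[1];return (A+B)/2,np.linalg.norm(A-B)
E
python3 - <<'E'
from h import *
np.set_printoptions(precision=4,suppress=True)
f=grab('top');g=grab('scene')
b=bar(f,(165,190,215,220));c=bar(g,(340,165,390,195));print(b,c)
print('bar',onz(f,b[0],.205),tri(f,b[0],g,c[0]))
P=[onz(f,p,.205+.007) for p in cv2.boxPoints(b)];print(P)
pc=onz(f,(204.1,208.7),.065);print('plate',pc,np.linalg.norm(onz(f,(204.1+41.8,208.7),.065)-pc))
mk=onz(f,(162.7,244.5),.012);po=onz(f,(153.9,189),.102)
for n,v in(('mark',mk),('post',po)):
  d=(v-pc)[:2];print(n,v,np.hypot(*d),np.arctan2(d[1],d[0]))
print('lid',onz(f,(140+222/4.4,140+291/4.4),.055+.112))
for n,d in (('p1',[(55,347),(55,462)]),('p2',[(225,375),(150,463)]),('p3',[(377,367),(297,450)]),('p4',[(470,362),(465,478)])):
  e=[onz(f,(260+x/4.2,145+y/4.2),.01) for x,y in d];print(n,e,np.linalg.norm(e[0]-e[1]))
E
```

```text
((186.4797821044922, 201.8828125), (5.165170192718506, 33.87944030761719), 80.21759033203125) ((363.3000183105469, 178.10000610351562), (5.81377649307251, 26.385601043701172), 63.43495178222656)
bar [0.5155 0.2318 0.205 ] (array([0.5149, 0.2313, 0.2077]), np.float64(7.600786857894963e-05))
[array([0.5118, 0.2776, 0.212 ]), array([0.5303, 0.1869, 0.212 ]), array([0.5163, 0.1837, 0.212 ]), array([0.4977, 0.2742, 0.212 ])]
plate [0.526  0.2036 0.065 ] 0.12528674631734354
mark [0.4208 0.3339 0.012 ] 0.1674414465606833 2.249893616533332
post [0.5736 0.3516 0.102 ] 0.15556428535071593 1.2592619048205376
lid [0.5117 0.2269 0.167 ]
p1 [array([ 0.484 , -0.0037,  0.01  ]), array([ 0.3996, -0.0063,  0.01  ])] 0.08441963137579739
p2 [array([ 0.4669, -0.1284,  0.01  ]), array([ 0.4008, -0.0751,  0.01  ])] 0.08484271181473636
p3 [array([ 0.4758, -0.24  ,  0.01  ]), array([ 0.4131, -0.1818,  0.01  ])] 0.085572242802102
p4 [array([ 0.4814, -0.3091,  0.01  ]), array([ 0.3955, -0.3053,  0.01  ])] 0.08592435026423054
```

```bash
cat >> h.py <<'E'
def yawq(yaw,pos):
    "of yaw, yaw+pi choose the one keeping the last joint nearest the middle"
    best=None
    for y in(yaw,yaw+np.pi):
        q=kinematics.ik(pos,down(y))
        if q is not None and (best is None or abs(q[5])<best[0]): best=(abs(q[5]),down(y))
    return best[1]
E
python3 - <<'E'
from h import *
p=np.array([.5152,.2316,.32]);o=yawq(0.2,p)
env.reach(p,o);env.movel([p[0],p[1],.187],.12);env.close_gripper(40)
s=monitor.sense();print(s['finger_gap'],s['gripper_force'])
env.movel([p[0],p[1],.32],.12);f=grab('scene','pot1.png')
print(monitor.sense()['finger_gap'],monitor.sense()['contact_force'])
# carry
t=np.array([.6465,-.0786]);env.movel([t[0],t[1],.32],.2,frame=None)
env.movel([t[0],t[1],.145],.12);print(env.movel([t[0],t[1],.133],.02,guard=4),monitor.sense()['position'])
env.release();env.movel([t[0],t[1],.32],.2);f=grab('scene','pot2.png');print(monitor.sense()['clock'])
E
```

```text
0.18027712048416367 40.67474842071533
0.1836136362447194 [ 0.69965131  0.65388432 -6.44835552]
True [ 0.64624496 -0.078728    0.13699681]
11.8833
```

View pics/pot2.png

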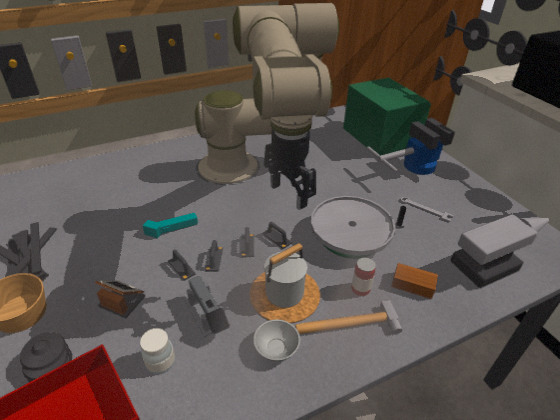

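The pot stands upright on the cork pad at about (286,275) in the scene view. Next I'll look at the pulls with the wrist camera.

Run:
```python
from h import *
np.set_printoptions(precision=4,suppress=True)
p=[.42,-.15,.45];env.reach(p,yawq(0,p))
f=grab('wrist','w1.png');print(np.round(f['view'],3).tolist(),f['mtx'],f['k1'])
```

```text
[[1.0, 0.001, -0.001, -0.42], [0.001, -0.961, 0.275, -0.24], [-0.001, -0.275, -0.961, 0.548], [0.0, 0.0, 0.0, 1.0]] [[362.8294   0.     283.716 ]
 [  0.     362.8294 208.4193]
 [  0.       0.       1.    ]] -0.05506588807119187
```

View pics/w1.png

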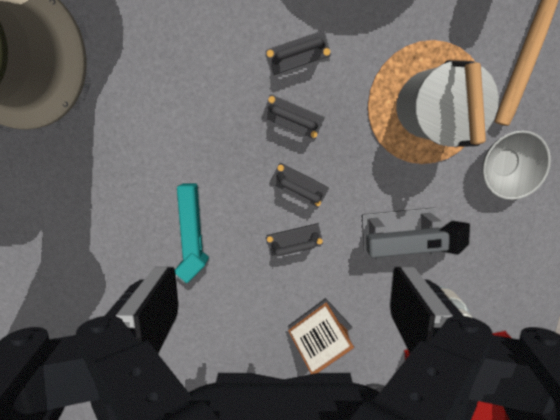

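The four pulls are at (298,52), (294,117), (301,185) and (295,240). I'll take one zoom to see how the screws lie relative to the bow.

Run:
```python
import cv2
im=cv2.imread('pics/w1.png')
cv2.imwrite('pics/w1c.png',cv2.resize(im[30:260,250:350],None,fx=2.6,fy=2.6,interpolation=cv2.INTER_CUBIC))
a=cv2.resize(im[30:145,250:350],None,fx=4,fy=4,interpolation=cv2.INTER_CUBIC);b=cv2.resize(im[150:265,250:350],None,fx=4,fy=4,interpolation=cv2.INTER_CUBIC)
cv2.imwrite('pics/w1c.png',cv2.hconcat([a,b]))
```

```text
(no output)
```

View pics/w1c.png

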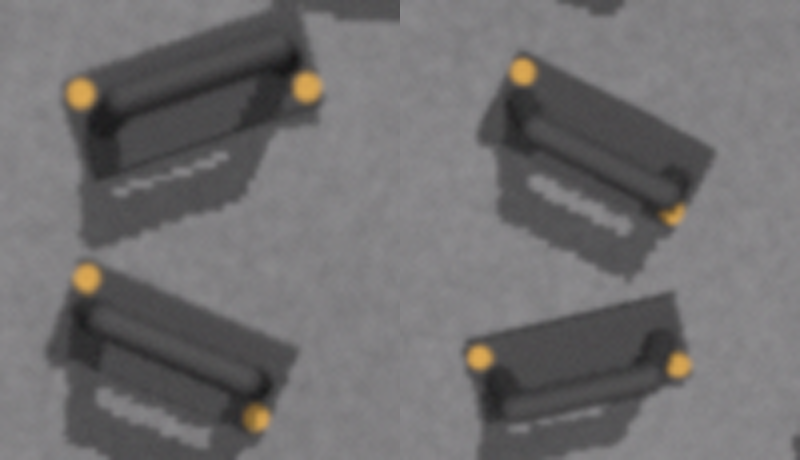

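The zoom confirms that the brass screws sit on diagonally opposite corners of each foot. Their midpoint is the pull's centre, and the bow direction is the screw line plus about 17°. I'll pick and place the first pull, taking a close look before gripping.

```bash
cat >> h.py <<'E'
from itertools import combinations
PC=np.array([.526,.2036])
def pulls(f,z=.008):
    m=cv2.inRange(hs(f),(10,110,110),(30,255,255));n,_,st,ce=cv2.connectedComponentsWithStats(m)
    pts=[onz(f,ce[i],z) for i in range(1,n) if 4<=st[i,4]<400]
    out=[]
    for a,b in combinations(pts,2):
        d=(b-a)[:2]
        if abs(np.hypot(*d)-.085)<.008: out.append(((a+b)[:2]/2,(np.arctan2(d[1],d[0])+.297)%np.pi,np.hypot(*d)))
    return out
def look(xy,z=.25,name=None,dy=0.0,pz=.008):
    p=[xy[0],xy[1]+dy,z];env.reach(p,yawq(0,p));f=grab('wrist',name);return pulls(f,pz)
def nearest(L,xy,tol=.08):
    L=[l for l in L if np.hypot(*(l[0]-xy))<tol];return min(L,key=lambda l:np.hypot(*(l[0]-xy))) if L else None
def pick(c,a,zg=.025):
    p=[c[0],c[1],.15];o=yawq(a+np.pi/2,p);env.reach(p,o)
    env.movel([c[0],c[1],zg],.12);env.close_gripper(40);s=monitor.sense();print('grip',s['finger_gap'],s['gripper_force'])
    env.movel([c[0],c[1],.20],.15);s=monitor.sense();print('lift',s['finger_gap'],s['contact_force'][2])
def place(t,a):
    p=[t[0],t[1],.20];env.reach(p,yawq(a+np.pi/2,p))
    env.movel([t[0],t[1],.088],.12);print('touch',env.movel([t[0],t[1],.076],.02,guard=4),monitor.sense()['position'])
    env.release();env.movel([t[0],t[1],.20],.15)
E
python3 - <<'E'
from h import *
np.set_printoptions(precision=4,suppress=True)
f=grab('wrist');L=pulls(f);print(L)
e=np.array([.4418,-.005]);L=look(e,.25,'w2.png');print(L)
l=nearest(L,e)
if l:
    pick(l[0],l[1]);place(PC+[.05,.042],0.0);print(monitor.sense()['clock'])
    L=look(PC,.36,'w3.png',pz=.063);print(L)
E
```

```text
[(array([ 0.441 , -0.0026]), np.float64(0.32789778937322955), np.float64(0.08475594898047904)), (array([ 0.4339, -0.0979]), np.float64(2.761492139940697), np.float64(0.08551313136244776)), (array([ 0.4455, -0.2082]), np.float64(2.67079749311666), np.float64(0.08649383428910926)), (array([ 0.4381, -0.3032]), np.float64(0.2615207964577667), np.float64(0.08496061315847922))]
[(array([ 0.4411, -0.0022]), np.float64(0.32684416181149256), np.float64(0.08520543058523604)), (array([ 0.4353, -0.0981]), np.float64(2.778052524782529), np.float64(0.08821907402316662)), (array([ 0.4421, -0.1517]), np.float64(1.053498105274243), np.float64(0.07715422990513074))]
grip 0.13596995884224924 38.88387680053711
lift 0.13598882254882605 -2.1162466836902554
touch True [0.5761 0.2457 0.08  ]
23.5833
[(array([0.5753, 0.2454]), np.float64(0.0010625127847420646), np.float64(0.08528272322708143)), (array([ 0.4452, -0.0571]), np.float64(2.7784317135450896), np.float64(0.07783381903798064)), (array([ 0.6309, -0.1112]), np.float64(3.0866730996341136), np.float64(0.07981275664979504))]
```

View pics/w3.png

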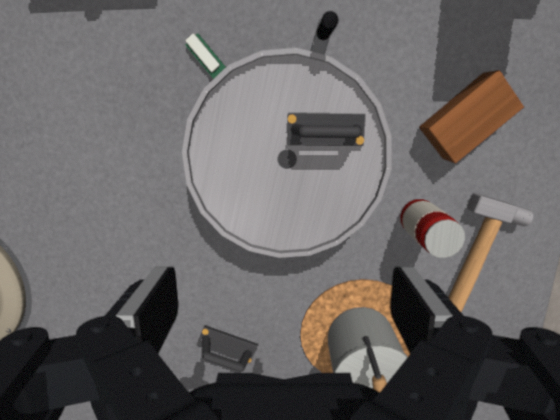

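The first pull stands at (327,130) in the wrist view, inside the lip. The hub is at (288,158), the post top at (329,18) and the mark at (203,52). I'll place the rest.

Run:
```python
from h import *
np.set_printoptions(precision=4,suppress=True)
f=grab('wrist')
print('hub',onz(f,(288,158),.055),'rim',onz(f,(287,153),.065))
for n,px,z in(('post',(330,18),.102),('mark',(203,52),.012)):
    v=onz(f,px,z);d=v[:2]-PC;print(n,v,np.hypot(*d),np.arctan2(d[1],d[0]))
for e,s in (((.435,-.098),(-.05,.042)),((.4455,-.208),(.05,-.042)),((.438,-.303),(-.05,-.042))):
    e=np.array(e);L=look(e,.25);l=nearest(L,e);print(l)
    if l is None: print(L);break
    pick(l[0],l[1]);
    if monitor.sense()['finger_gap']<.08: print('missed');break
    place(PC+s,0.0);print(monitor.sense()['clock'])
L=look(PC,.36,'w4.png',pz=.063);print(L)
```

```text
hub [0.5305 0.21   0.055 ] rim [0.5292 0.2174 0.065 ]
post [0.572  0.3593 0.102 ] 0.1623290564235575 1.283650387879582
mark [0.4228 0.3388 0.012 ] 0.17005914075584108 2.222860365578085
(array([ 0.4343, -0.098 ]), np.float64(2.7644332676858796), np.float64(0.08629470793142863))
grip 0.1344019005742382 38.88278424739838
lift 0.1355985315564683 -3.1840155807129484
touch True [0.4761 0.2456 0.08  ]
36.7917
(array([ 0.4455, -0.2078]), np.float64(2.6735809350459703), np.float64(0.08665622093667978))
grip 0.1359507068051246 38.89216125011444
lift 0.13231579113048028 -2.776500110567483
touch True [0.5761 0.1615 0.08  ]
49.1
(array([ 0.438 , -0.3031]), np.float64(0.2585530420509901), np.float64(0.08522857186557001))
grip 0.13287879527293484 38.8806688785553
lift 0.13489368621019776 -3.477486547632481
touch True [0.4762 0.1617 0.08  ]
60.2167
[(array([0.4761, 0.2449]), np.float64(0.001805688902638325), np.float64(0.08476165096467354)), (array([0.435 , 0.2155]), np.float64(1.8547255282100221), np.float64(0.08348100312936568)), (array([0.5753, 0.2454]), np.float64(0.0027092728676297306), np.float64(0.08526520179273181)), (array([0.535 , 0.2154]), np.float64(1.8788911238458337), np.float64(0.08471321924442403)), (array([0.5162, 0.1907]), np.float64(1.8589746881937737), np.float64(0.08374407926102916)), (array([0.6176, 0.1902]), np.float64(1.9027262399489435), np.float64(0.08579733789755081)), (array([0.4751, 0.1613]), np.float64(1.0769460059623093e-05), np.float64(0.08517659025851422)), (array([0.5773, 0.1602]), np.float64(3.1397788583243096), np.float64(0.08753490757249846))]
```

View pics/w4.png

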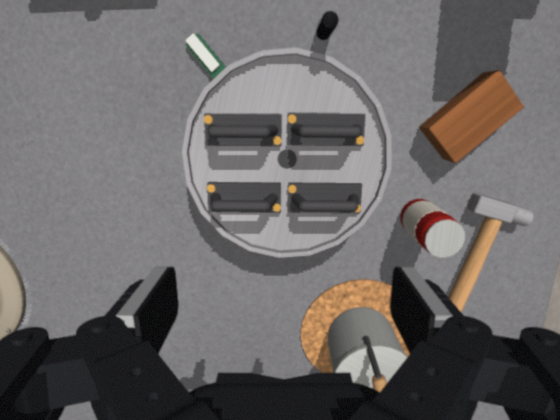

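All four pulls stand flat inside the lip, at about (243,130), (326,130), (243,198) and (325,198) in the wrist view. Next is the collar, starting with a close look at the post and mark.

Run:
```python
from h import *
np.set_printoptions(precision=4,suppress=True)
f=grab('wrist')
print([onz(f,p,.065) for p in((183,153),(391,153),(287,49),(287,257))])
p=[.50,.30,.30];env.reach(p,yawq(0,p));f=grab('wrist','w5.png')
C=np.array([.529,.209])
print([proj(f,v) for v in((.5725,.357,.102),(.4228,.3388,.012),(.529,.209,.055))])
```

```text
[array([0.4035, 0.2174, 0.065 ]), array([0.6549, 0.2177, 0.065 ]), array([0.5288, 0.3345, 0.065 ]), array([0.5296, 0.0818, 0.065 ])]
[array([363.296, 120.045]), array([218.3067, 132.5314]), array([309.2604, 250.0527])]
```

View pics/w5.png

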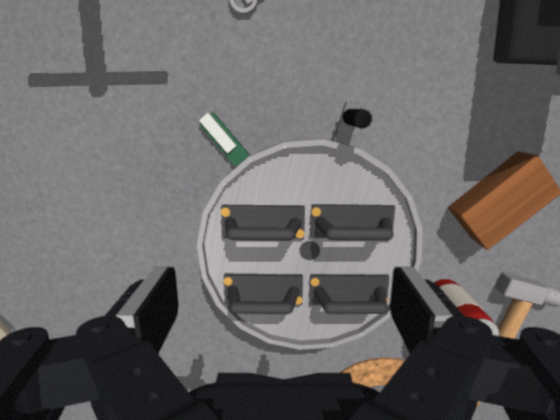

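Rim and hub agree on a centre of (0.529,0.208). The post top is at (362,118) and the mark at (217,132), both matching the predictions, so the arc is 0.963 rad.

Run:
```python
from h import *
np.set_printoptions(precision=4,suppress=True)
C=np.array([.529,.208]);a0=1.288;a1=2.251
P=lambda a,z:[C[0]+.155*np.cos(a),C[1]+.155*np.sin(a),z]
best=None
for k in(0,1):
    qs=[kinematics.ik(P(a,.066),down(a+np.pi/2+k*np.pi)) for a in np.linspace(a0,a1,5)]
    if all(q is not None for q in qs):
        m=max(abs(q[5]) for q in qs);print(k,m)
        if best is None or m<best[0]: best=(m,k)
k=best[1];o=lambda a:down(a+np.pi/2+k*np.pi)
env.reach(P(a0,.22),o(a0));env.movel(P(a0,.066),.1);env.close_gripper(20)
s=monitor.sense();print(s['finger_gap'],s['gripper_force'],s['contact_force'])
for a in np.linspace(a0,a1,9)[1:]:
    env.movel(P(a,.066),.08,frame=o(a))
s=monitor.sense();print(s['finger_gap'],s['contact_force'])
env.release();env.movel(P(a1,.22),.15)
p=[.50,.30,.30];env.reach(p,yawq(0,p));f=grab('wrist','w6.png')
print(s['clock'],proj(f,P(a1,.102)))
```

```text
1 0.6670549284697413
0.20364228182612304 20.441972315311432 [-0.3     0.2526  0.6419]
0.20184511621979315 [ 2.5799 -5.549   1.7643]
68.3 [212.0447 150.5749]
```

View pics/w6.png

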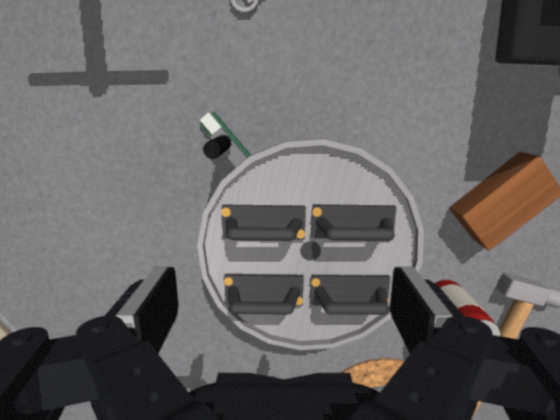

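The post, with its top at about (212,150), now stands over the white mark. Next I'll look at the scanner and the ticket together.

Run:
```python
from h import *
import pickle
p=[.60,-.235,.33];env.reach(p,yawq(0,p));f=grab('wrist')
p=[.45,-.34,.28];env.reach(p,yawq(0,p));g=grab('wrist')
pickle.dump((f,g),open('fg.pkl','wb'))
a=proj(f,(.60,-.235,.07)).astype(int);b=proj(g,(.45,-.36,.05)).astype(int);print(a,b)
o=[];org=[]
for h,c in((f,a),(g,b)):
    x0,y0=max(c[0]-100,0),max(c[1]-130,0);y0=min(y0,420-200);org.append((x0,y0))
    o.append(cv2.resize(h['frame'][y0:y0+200,x0:x0+200,::-1],(400,400),interpolation=cv2.INTER_CUBIC))
print(org);cv2.imwrite('pics/sc.png',cv2.hconcat(o))
```

```text
[283 170] [282 193]
[(np.int64(183), np.int64(40)), (np.int64(182), np.int64(63))]
```

View pics/sc.png

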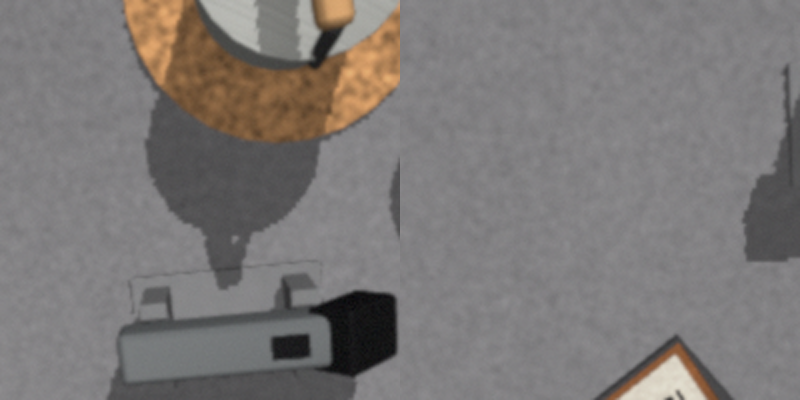

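The scanner's handle top is well seen, with corners in the left crop at (122,332), (124,383), (330,365) and (328,320). The ticket is cut off in the right crop, so I'll find its corners with a white mask from a better pose, with no viewing needed.

Run:
```python
from h import *
import pickle
np.set_printoptions(precision=4,suppress=True)
f,_=pickle.load(open('fg.pkl','rb'))
c=[onz(f,(183+x/2,40+y/2),.075)[:2] for x,y in((122,332),(124,383),(330,365),(328,320))]
A=(c[0]+c[1])/2;B=(c[2]+c[3])/2;print('scanner',A,B,np.linalg.norm(B-A),np.linalg.norm(c[0]-c[1]),np.linalg.norm(c[2]-c[3]),'ctr',(A+B)/2,'yaw',np.arctan2(*(B-A)[::-1]))
t=grab('top');print('ticket top',onz(t,(428,230),.051))
def quad(fr,near):
    m=cv2.inRange(hs(fr),(0,0,150),(180,70,255));m=cv2.morphologyEx(m,cv2.MORPH_CLOSE,np.ones((9,9)))
    cs=[k for k in cv2.findContours(m,0,1)[0] if cv2.contourArea(k)>250]
    k=min(cs,key=lambda k:np.hypot(*(np.array(cv2.minAreaRect(k)[0])-near)));k=cv2.convexHull(k)
    e=.02
    while True:
        q=cv2.approxPolyDP(k,e*cv2.arcLength(k,True),True)[:,0]
        if len(q)<=4: return q.astype(float)
        e+=.01
def solve(fr,q):
    for r in range(4):
        h=np.roll(q,-r,0);z=(.0793,.0793,.0227,.0227)
        P=np.array([onz(fr,h[i],z[i]) for i in range(4)]);L=[np.linalg.norm(P[i]-P[i-1]) for i in range(4)]
        d=(P[0]+P[1]-P[2]-P[3])/2
        print(r,np.array(L),'hor',np.hypot(*d[:2]),'ctr',P.mean(0),'yaw',np.arctan2(d[1],d[0]))
T=onz(t,(428,230),.051);p=[T[0],T[1]-.03,.33];env.reach(p,yawq(0,p));g=grab('wrist','tk.png')
print(proj(g,T));q=quad(g,proj(g,T));print(q);solve(g,q)
q=quad(t,(428,230));print(q);solve(t,q)
```

```text
scanner [ 0.5549 -0.2908] [ 0.6732 -0.2815] 0.1186779594564628 0.03083029416366293 0.027016929214308656 ctr [ 0.6141 -0.2862] yaw 0.07812127506036297
ticket top [ 0.4827 -0.4758  0.051 ]
[283.3862 141.7403]
[[291.  89.]
 [332. 133.]
 [270. 181.]
 [243. 138.]]
0 [0.0978 0.0629 0.1098 0.0628] hor 0.08686803526877286 ctr [ 0.4811 -0.471   0.051 ] yaw 0.7577852392501424
1 [0.0853 0.0848 0.0786 0.0821] hor 0.059204056314844815 ctr [ 0.4819 -0.4675  0.051 ] yaw -0.8531597843030748
2 [0.1049 0.0549 0.0933 0.072 ] hor 0.08079903670867528 ctr [ 0.4853 -0.4673  0.051 ] yaw -2.4670946531653954
3 [0.0857 0.0718 0.0909 0.097 ] hor 0.06645341588159466 ctr [ 0.4845 -0.4708  0.051 ] yaw 2.1969002510379436
[[423. 152.]
 [419. 164.]
 [399. 163.]
 [410. 147.]]
0 [0.0709 0.0417 0.0773 0.0666] hor 0.04577848610060032 ctr [ 0.715  -0.4334  0.051 ] yaw -2.1706288925148605
1 [0.0866 0.0629 0.105  0.0449] hor 0.07686750052671752 ctr [ 0.7153 -0.4341  0.051 ] yaw 2.5841089138897715
2 [0.0983 0.0642 0.0806 0.0433] hor 0.0687165852301863 ctr [ 0.7148 -0.4344  0.051 ] yaw 1.7251427668554795
3 [0.0707 0.0433 0.0607 0.0652] hor 0.030694253976243917 ctr [ 0.7145 -0.4336  0.051 ] yaw -0.3510130415268251
```

Run:
```python
from h import *
import pickle
np.set_printoptions(precision=4,suppress=True)
f,_=pickle.load(open('fg.pkl','rb'))
P=lambda x,y,z:onz(f,(183+x/2,40+y/2),z)
for n,x,y,z in(('baseL',130,280,.0),('baseR',322,262,.0),('sadL tl',143,290,.055),('sadL tr',170,288,.055),('sadR tl',283,278,.055),('sadR tr',312,275,.055),('head tip',396,320,.05),('headtop corner',358,291,.075)):
    print(n,P(x,y,z))
im=f['frame'][:,:,::-1];c=im[165:250,225:400];cv2.imwrite('pics/sc2.png',cv2.resize(c,None,fx=4.5,fy=4.5,interpolation=cv2.INTER_CUBIC))
```

```text
baseL [ 0.5526 -0.2605  0.    ]
baseR [ 0.6797 -0.2482  0.    ]
sadL tl [ 0.5656 -0.2553  0.055 ]
sadL tr [ 0.5815 -0.2541  0.055 ]
sadR tl [ 0.6479 -0.2479  0.055 ]
sadR tr [ 0.6649 -0.2461  0.055 ]
head tip [ 0.7178 -0.2745  0.05  ]
headtop corner [ 0.6881 -0.2512  0.075 ]
```

View pics/sc2.png

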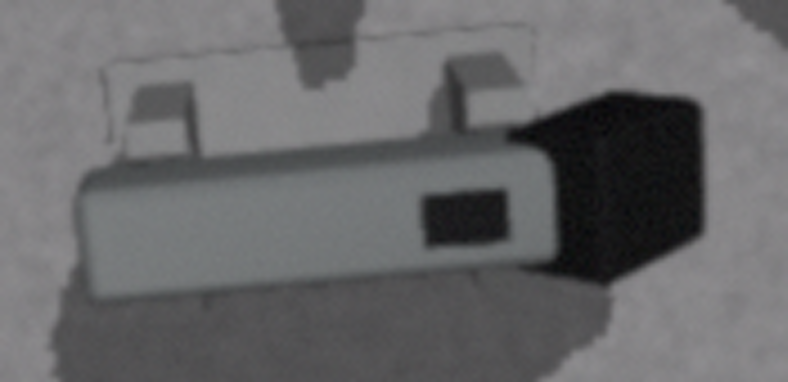

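Run:
```python
from h import *
np.set_printoptions(precision=4,suppress=True)
t=grab('top');A,B=[onz(t,p,.075) for p in((370.7,204),(367.1,165.2))];print('top handle',A,B,np.linalg.norm(A-B))
s0=.085;G=np.array([.619,-.2855]);b=-.853
H=np.array([.482,-.470])-.1483*np.array([np.cos(b),np.sin(b)])
best=None
for k in(0,1):
    q=[kinematics.ik([*G,.041],down(s0+np.pi/2+k*np.pi)),kinematics.ik([*H,.116],down(b+np.pi/2+k*np.pi))]
    if all(x is not None for x in q):
        m=max(abs(x[5]) for x in q);print(k,m)
        if best is None or m<best[0]: best=(m,k)
k=best[1];o1=down(s0+np.pi/2+k*np.pi);o2=down(b+np.pi/2+k*np.pi)
env.reach([*G,.22],o1);env.movel([*G,.041],.1);env.close_gripper(40);s=monitor.sense();print(s['finger_gap'],s['position'],s['contact_force'])
env.movel([*G,.24],.12);print(monitor.sense()['finger_gap'])
env.reach([*H,.24],o2);env.movel([*H,.116],.08);env.hold(2.3)
f=grab('top');g=grab('scene')
env.movel([*H,.24],.12);env.reach([*G,.24],o1);env.movel([*G,.06],.1);print(env.movel([*G,.040],.02,guard=4),monitor.sense()['position'])
env.release();env.movel([*G,.24],.12);env.set_joints([-1.369,.313,1.498,0,1.331,-.223])
f2=grab('top');g2=grab('scene');print(monitor.sense()['clock'],monitor.sense()['position'])
r=lambda im,x,y,w,h:cv2.resize(im['frame'][y:y+h,x:x+w,::-1],(400,300),interpolation=cv2.INTER_CUBIC)
M=cv2.vconcat([cv2.hconcat([r(f,320,120,180,135),r(g,60,170,240,180)]),cv2.hconcat([r(f2,140,90,320,240),r(g2,60,170,360,250)])])
cv2.imwrite('pics/fin.png',M)
```

```text
top handle [ 0.553  -0.2942  0.075 ] [ 0.6735 -0.2841  0.075 ] 0.12090188252484065
0 2.259397596424548
1 1.450466054884421
0.3695776477333705 [ 0.6191 -0.2855  0.0412] [-0.1454 -0.0413  0.8406]
0.36792324493009887
True [ 0.6189 -0.2854  0.0412]
94.6333 [ 0.2172 -0.4781  0.2311]
```

View pics/fin.png

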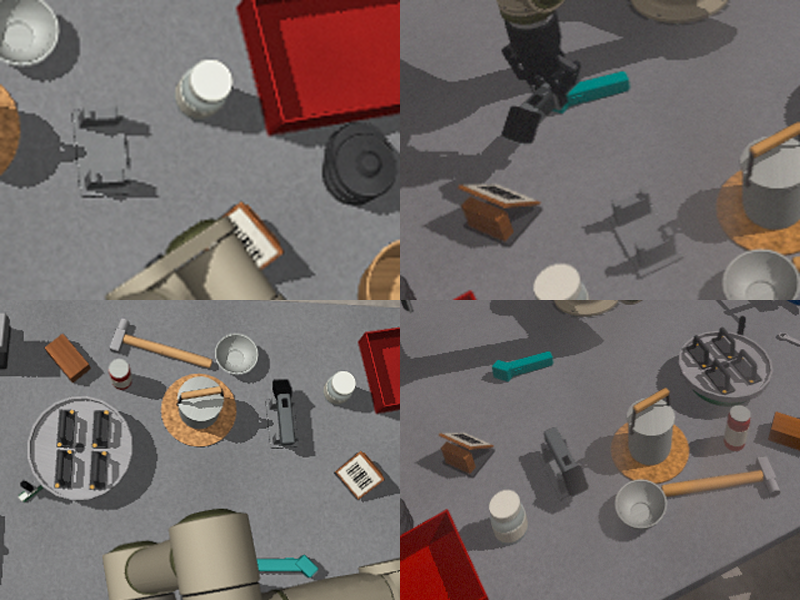

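The aim picture shows the scanner's head facing the ticket, and the ticket looks undisturbed. The final views show the scanner back in its rest, the pot on the pad, four pulls upright on the plate and the collar over its mark. I'm handing in.

```bash
python3 -c "
from h import *
print(job.hand_in())"
```

```text
the job is handed in; nothing more can be done
None
```

I handed the job in at about 95 s, with no verdict returned: pot on the cork pad, all four pulls upright on the turntable plate, collar handle over the white mark, ticket scanned and the scanner back in its rest, with the oil can, jar and tin left alone.

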